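Cover the sample vessels with their own lids

ROBOT

A 6-joint arm with a two-finger parallel gripper is mounted at the origin on the work surface. World frame = base frame: x ahead of the robot, y to its left, z up, the work surface at z = 0. Lengths are in m, angles in rad, forces in N, time in s.
With the tool pointing down it reaches from about 0.3 to 0.825 m from the base axis. Payload 5.4 kg.
Tool frame: the origin (TCP) lies midway between the tips of the shut fingers; the grasp point (between the pads) lies manip.pinch_z behind it (manip.pinch_z is the distance from the TCP to the grasp point, in m); z points along the fingers, y is the line along which they close (so a half turn about z gives the same grasp; the last joint's range is limited). The gripper opens to 92 mm and grips with 3 to 60 N. Pads are 20 mm wide; open, the fingers measure 128 mm over their backs; the gripper's body (75 mm by 189 mm) begins 69 mm behind the grasp point.
Start: joints at [-1.43, 0.158, 1.597, -0, 1.386, -0.21], TCP at [0.198, -0.54, 0.191] pointing down, gripper open.
Joint ranges: [-2.91, 2.91], [-0.94, 2.29], [0.18, 2.7], [-1.29, 4.43], [0.17, 2.64], [-3, 3]. Speed limits (rad/s): [2.57, 2.57, 3.14, 3.14, 3.14, 3.14].

INTERFACE

Orientations are given as a unit quaternion [x, y, z, w].
In Python, from bench import manip gives the robot as it stands.
- The arm moves only by the tool drive_tool, never from a script. Its argument "commands" is a list of rows, each a list of 7 numbers: the shift along the tool's x, y, z in cm, then the turn, a rotation vector about the tool's x, y, z in rad, then the opening, from -1 (shut) to 1 (fully open). In form: [[tx, ty, tz, ax, ay, az, grip], ...]. A call has 1 to 10 rows; each row shifts and turns the commanded pose from where the row before left it, along the tool's axes as they then stand; what a row does not reach is not made up. A row lasts 1/12 s, in which the tool goes at most 41.7 mm and 7.16 degrees, less where a joint would pass 70% of its speed; a pose out of reach is approached as far as the arm can. A call with a gripper value outside its range is refused whole. The fingers move at their own pace and stop on an object; "force" is the grip in N (left out, the last holds). Time passes only in rows, so rows that do not move let the fingers close. It gives the time, the measured TCP pose, the force, the opening and the grip force at its end, in the units of the state.
- manip.state(): the state, without advancing time (a new reading comes with each control period).
- manip.capture(name): name is "side" or "top"; returns a dict with "color" (384x512x3 uint8, red, green, blue), "intrinsics" (3x3 intrinsics, pixels), "view" (4x4, takes a point from world to camera coordinates). Camera axes: x right, y down, z forward; pixel columns grow to the right and rows downward; lengths in m; the calibration is good to about 2 mm. A picture is of the moment at which its call begins. There is no depth.
- manip.finish_job(): hands the job in; it is judged then, once.
Trained networks look in a picture, given as the dict that the camera call returned (one of the last four; its "shot" number tells which), for a name from the list of things; names that differ only in an ending like _2 or _b are one class to them, and where a whole thing is asked for, a point or a joint stands for the part that bears it (a point fixed in the world has none). Each returns a list of dicts, best first, with "confidence" (0 to 1); they miss things now and then, are a little off and sometimes report something else, mostly with a low value. They report only what shows in the picture. A call takes as long as a camera call. They do not tell look-alikes from the thing itself.
- manip.cut_out(picture, target): "pixels" (384x512 bool, what is visible of it) and "location" ([row, column] in pixels, amid what is visible of it).
The state is a dict: "time": time; "joint_positions": joint angles; "dq": joint speeds; "tau": joint torques, N m; "ee_pos": TCP position; "tool_rot": TCP orientation; "ft_force": force on the tool from outside, world axes, zero at the start; "torque": the same for the moment, N m; "finger_gap": finger opening in m; "gripper_force": force on a finger pad.
Only numpy, scipy, OpenCV 4.12 (cv2) and the standard library are available. Lean on these libraries where they do the work, as an engineer would, in place of code of your own. Each camera call takes 0.05 s, during which the arm holds its last target. There are 200 camera calls.

TASK

Cover the four glass vessels before the next test run: put each of the four handled lids on the vessel of its own size (smallest lid on smallest vessel, and so on up), centred, lying flat on the rim with its boss inside the mouth. Set the lids down gently rather than dropping them, keep the vessels upright and where they stand, and leave the amber bottle and the timer alone.

Things in the scene. Friction and masses are not known exactly. Their poses are not given: they have to be found in the camera images.
- vessel_small: the small vessel: an empty round straight-walled glass vessel with a black rim band and open top, 54 mm outside diameter, 44 mm mouth (wall 5 mm), 50 mm high, standing on the bench, loose, 100 g or so. Origin: centre of its underside; z up; round, so its yaw means nothing
- lid_small: the small lid, for the small vessel: black disc 62 mm across and 6 mm thick, shallow boss beneath (28 mm across, 6 mm deep, 8 mm play all round in the mouth), steel bar handle on top (40 mm along x, 14 mm along y, 34 mm high). About 40 g, starts boss down on the bench. Origin: centre of boss underside, z up; disc z 6 to 12 mm, handle 12 to 46. Seated: origin 44 mm above the vessel's
- vessel_medium: the medium vessel: an empty round straight-walled glass vessel with a black rim band and open top, 72 mm outside diameter, 62 mm mouth (wall 5 mm), 50 mm high, standing on the bench, loose, 160 g or so. Origin: centre of its underside; z up; round, so its yaw means nothing
- lid_medium: the medium lid, for the medium vessel: black disc 80 mm across and 6 mm thick, shallow boss beneath (46 mm across, 6 mm deep, 8 mm play all round in the mouth), steel bar handle on top (40 mm along x, 14 mm along y, 34 mm high). About 60 g, starts boss down on the bench. Origin: centre of boss underside, z up; disc z 6 to 12 mm, handle 12 to 46. Seated: origin 44 mm above the vessel's
- vessel_large: the large vessel: an empty round straight-walled glass vessel with a black rim band and open top, 90 mm outside diameter, 80 mm mouth (wall 5 mm), 50 mm high, standing on the bench, loose, 230 g or so. Origin: centre of its underside; z up; round, so its yaw means nothing
- lid_large: the large lid, for the large vessel: black disc 98 mm across and 6 mm thick, shallow boss beneath (64 mm across, 6 mm deep, 8 mm play all round in the mouth), steel bar handle on top (40 mm along x, 14 mm along y, 34 mm high). About 80 g, starts boss down on the bench. Origin: centre of boss underside, z up; disc z 6 to 12 mm, handle 12 to 46. Seated: origin 44 mm above the vessel's
- vessel_extra_large: the extra large vessel: an empty round straight-walled glass vessel with a black rim band and open top, 108 mm outside diameter, 98 mm mouth (wall 5 mm), 50 mm high, standing on the bench, loose, 300 g or so. Origin: centre of its underside; z up; round, so its yaw means nothing
- lid_extra_large: the extra large lid, for the extra large vessel: black disc 116 mm across and 6 mm thick, shallow boss beneath (82 mm across, 6 mm deep, 8 mm play all round in the mouth), steel bar handle on top (40 mm along x, 14 mm along y, 34 mm high). About 100 g, starts boss down on the bench. Origin: centre of boss underside, z up; disc z 6 to 12 mm, handle 12 to 46. Seated: origin 44 mm above the vessel's
- amber_bottle: bystander: a closed amber glass bottle, 48 mm across, 85 mm high, standing beyond the work; origin: centre of its underside
- timer: bystander: a flat white bench timer, 50 x 70 x 24 mm, lying at the right-hand side; origin: centre of its underside
Mind the look-alikes: they are no part of the job. What is shaped like the vessel_large but blue or turquoise is not meant.

How it is judged:
At the end, for the whole second after the job is handed in: Each lid lies on the vessel of its own size: centred within 11 mm, its origin 40 to 48 mm above the vessel's (seated: 44 mm), tilted less than 0.06 rad, released and at rest; each vessel upright within 0.06 rad and within 25 mm of where it stood (horizontal distance between lid_small and vessel_small below 0.011 m and z of lid_small in the frame of vessel_small between 0.04 and 0.048 m and angle between each of lid_small, vessel_small, lid_medium, vessel_medium, lid_large, vessel_large, lid_extra_large, vessel_extra_large's own z axis and vertical below 0.06 rad and distance of each of vessel_small, vessel_medium, vessel_large, vessel_extra_large from where it was at the start of the episode below 0.025 m and linear speed of each of lid_small, lid_medium, lid_large, lid_extra_large below 0.02 m/s and angular speed of each of lid_small, lid_medium, lid_large, lid_extra_large below 0.2 rad/s and horizontal distance between lid_medium and vessel_medium below 0.011 m and z of lid_medium in the frame of vessel_medium between 0.04 and 0.048 m and horizontal distance between lid_large and vessel_large below 0.011 m and z of lid_large in the frame of vessel_large between 0.04 and 0.048 m and horizontal distance between lid_extra_large and vessel_extra_large below 0.011 m and z of lid_extra_large in the frame of vessel_extra_large between 0.04 and 0.048 m); the robot touches nothing.
It fails at once if a vessel is shifted by more than 25 mm (distance of any of vessel_small, vessel_medium, vessel_large, vessel_extra_large from where it was at the start of the episode above 0.025 m).
It fails at once if a vessel is tipped by more than 0.35 rad (angle between any of vessel_small, vessel_medium, vessel_large, vessel_extra_large's own z axis and vertical above 0.35 rad).
It fails at once if a lid is dropped (falls freely, faster than 0.6 m/s: from about 20 mm or more) ((linear speed of lid_small above 0.6 m/s and contact force between the fingers and lid_small below 0.05 N) or (linear speed of lid_medium above 0.6 m/s and contact force between the fingers and lid_medium below 0.05 N) or (linear speed of lid_large above 0.6 m/s and contact force between the fingers and lid_large below 0.05 N) or (linear speed of lid_extra_large above 0.6 m/s and contact force between the fingers and lid_extra_large below 0.05 N)).
It fails at once if the amber bottle or the timer is disturbed (moved by more than 20 mm) (distance of any of amber_bottle, timer from where it was at the start of the episode above 0.02 m).
It also fails if it takes over 110 s, if anything falls off the work surface, if the arm or the gripper's body presses on something with over 40 N, if the wrist force passes 120 N, or if a joint passes its speed limit or range.

## Working session

There is one attempt and no reset: what is moved stays moved. The work goes in short steps, Python scripts to look and compute and a tool call to move; the robot and the scene stay as the last step left them, time stands still between calls to the robot, and variables do not carry over. Pictures are saved under pics/ and viewed, at most 14 in all, crops included, and the job is handed in when it is done.

Besides the shell and the picture viewer there is one more tool, called as a command line: name --pt "numbers of a row" for each row, then --argument value for the rest. drive_tool: Moves the arm, as the interface text tells. Its arguments: {"type":"object","properties":{"commands":{"type":"array","items":{"type":"array","items":{"type":"number"}}},"force":{"type":"number"}},"required":["commands"]}

```bash
mkdir -p pics; python3 - <<'E'
from bench import manip
import cv2
s=manip.state(); print(s, manip.pinch_z)
for n in("top","side"):
    p=manip.capture(n); cv2.imwrite(f"pics/{n}0.png",p["color"][:,:,::-1]); print(n,p["intrinsics"].round(1).tolist(),p["view"].round(4).tolist())
    for t in ["vessel_small","vessel_medium","vessel_large","vessel_extra_large","lid_small","lid_medium","lid_large","lid_extra_large","amber_bottle","timer"]:
        r=manip.cut_out(p,t)
        print(t,[(round(float(d["confidence"]),2),[round(float(v)) for v in d["location"]],int(d["pixels"].sum())) for d in r])
E
```

```text
{'time': 0.0, 'joint_positions': array([-1.43007101e+00,  1.59065321e-01,  1.59821464e+00, -4.60510791e-06,
        1.38619447e+00, -2.10090368e-01]), 'dq': array([ 0.00054701, -0.00029718, -0.00058277,  0.00202417, -0.00057832,
       -0.00032001]), 'tau': array([-8.56923216e-04, -3.85562325e+01, -3.22111416e+01,  7.01080053e-02,
        3.78755853e-02, -1.46533703e-04]), 'ee_pos': array([ 0.19749505, -0.53930969,  0.18951863]), 'tool_rot': array([ 9.84654938e-01,  1.74510080e-01,  3.03642715e-05, -9.40403976e-04]), 'ft_force': array([ 0.0176454 , -0.5828444 ,  0.51626912]), 'torque': array([-0.00414374, -0.06012961, -0.00671217]), 'gripper_force': 0.0, 'finger_gap': 0.09184563299560126} 0.0187
top [[352.6, 0.0, 258.3], [0.0, 352.6, 191.8], [0.0, 0.0, 1.0]] [[0.0037, -0.9997, -0.0249, -0.0828], [-0.9939, -0.001, -0.11, 0.6429], [0.1099, 0.0251, -0.9936, 1.1301], [0.0, 0.0, 0.0, 1.0]]
vessel_small [(0.48, [203, 321], 210)]
vessel_medium [(0.93, [206, 195], 444), (0.4, [208, 319], 241)]
vessel_large [(0.98, [157, 320], 683), (0.87, [153, 193], 623), (0.73, [154, 282], 641), (0.62, [20
[... 406 characters left out ...]
de [[423.1, 0.0, 253.9], [0.0, 423.1, 188.4], [0.0, 0.0, 1.0]] [[-0.8198, -0.5726, 0.0048, 0.4382], [-0.3185, 0.449, -0.8348, 0.2824], [0.4759, -0.686, -0.5505, 1.0634], [0.0, 0.0, 0.0, 1.0]]
vessel_small [(0.71, [169, 280], 241)]
vessel_medium [(0.56, [228, 210], 625)]
vessel_large [(0.97, [158, 250], 458), (0.94, [215, 166], 754), (0.92, [199, 252], 666), (0.74, [174, 228], 508)]
vessel_extra_large [(0.61, [185, 319], 301)]
lid_small [(0.64, [244, 256], 331)]
lid_medium [(0.73, [273, 152], 500)]
lid_large [(0.85, [213, 296], 532)]
lid_extra_large [(0.93, [299, 212], 1289), (0.41, [231, 210], 592), (0.38, [158, 326], 38)]
amber_bottle [(0.59, [189, 190], 307)]
timer [(0.51, [155, 326], 14)]
```

```bash
python3 - <<'E'
import cv2
a=cv2.imread("pics/top0.png")[110:310,90:430]; cv2.imwrite("pics/top0c.png",cv2.resize(a,(800,470),interpolation=cv2.INTER_CUBIC))
a=cv2.imread("pics/side0.png")[120:340,110:400]; cv2.imwrite("pics/side0c.png",cv2.resize(a,(790,600),interpolation=cv2.INTER_CUBIC))
E
```

```text
(no output)
```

View pics/top0c.png

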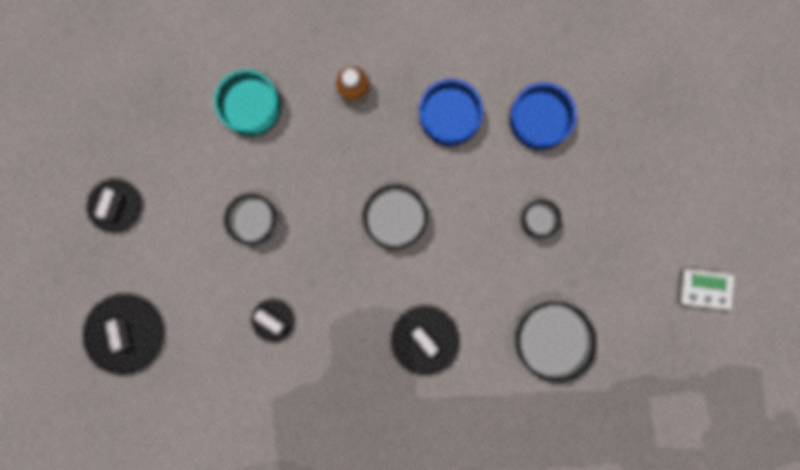

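View pics/side0c.png

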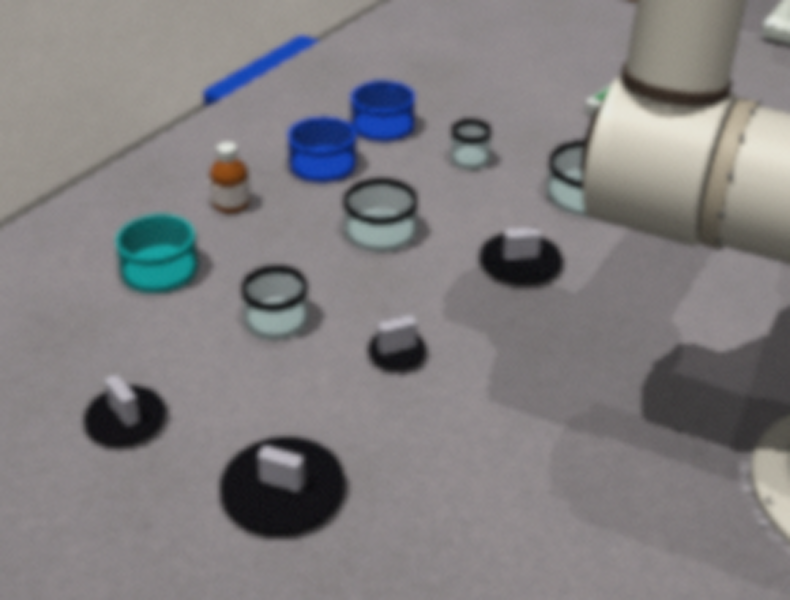

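The top view shows the lids at about (row, col): medium (197,139), XL (252,143), small (246,206) and large (255,271). The glass vessels are medium (203,197), large (202,258), small (203,320) and XL (255,326). The blue and teal ones at the back are decoys. In the side view the arm partly hides the XL vessel.

```bash
cat > h.py <<'E'
import numpy as np, cv2
from scipy.optimize import least_squares
from scipy.spatial.transform import Rotation as R
D=dict(small=.054,medium=.072,large=.090,extra_large=.108)
def proj(p,X):
    c=np.atleast_2d(X)@p["view"][:3,:3].T+p["view"][:3,3]
    u=c@p["intrinsics"].T; return u[:,:2]/u[:,2:]
def back(p,uv,z):
    d=np.linalg.inv(p["intrinsics"])@np.array([uv[0],uv[1],1.]); Rm=p["view"][:3,:3]; o=-Rm.T@p["view"][:3,3]; d=Rm.T@d
    return o+d*(z-o[2])/d[2]
S=8
def up(p,c,w):
    r0,c0=int(c[1])-w,int(c[0])-w
    a=p["color"][r0:r0+2*w,c0:c0+2*w]
    return cv2.resize(a,None,fx=S,fy=S,interpolation=cv2.INTER_CUBIC).astype(float),(c0,r0)
def topx(uv,o): return (np.asarray(uv,float)+.5)/S-.5+np.array(o)
def blob(mask,mode="near"):
    mask=cv2.morphologyEx(mask.astype(np.uint8),cv2.MORPH_OPEN,np.ones((3,3)))
    n,l,st,ce=cv2.connectedComponentsWithStats(mask)
    if n<2: return None
    i=1+np.argmax(st[1:,4]); cs,_=cv2.findContours((l==i).astype(np.uint8),cv2.RETR_EXTERNAL,cv2.CHAIN_APPROX_NONE)
    return max(cs,key=cv2.contourArea)
def cen(c):
    m=cv2.moments(cv2.convexHull(c)); return np.array([m["m10"],m["m01"]])/m["m00"]
def dark(p,c,w,th=75):
    a,o=up(p,c,w); k=blob(a.max(2)<th); h=cv2.convexHull(k)
    return topx(cen(k),o), cv2.contourArea(h)/S**2
def bright(p,c,w,th=150):
    a,o=up(p,c,w); k=blob(a.min(2)>th)
    return topx(cen(k),o), topx(cv2.boxPoints(cv2.minAreaRect(k)),o), cv2.contourArea(k)/S**2
def circ(p,X,r):
    t=np.linspace(0,2*np.pi,73)[:-1]
    c=proj(p,np.c_[X[0]+r*np.cos(t),X[1]+r*np.sin(t),0*t+X[2]]).astype(np.float32)
    m=cv2.moments(c); return np.array([m["m10"],m["m01"]])/m["m00"],m["m00"]
def solve(obs,r,x0):
    s=least_squares(lambda X:np.concatenate([circ(p,X,r)[0]-c for p,c in obs]),x0); return s.x,np.abs(s.fun).max()
E
cat > m.py <<'E'
from bench import manip
from h import *
t=manip.capture("top"); s=manip.capture("side")
V=dict(small=(320,203),medium=(197,203),large=(258,202),extra_large=(326,255))
L=dict(small=(206,246),medium=(139,197),large=(271,255),extra_large=(143,252))
for kind,P,z,dd in(("vessel",V,.05,0),("lid",L,.012,.008)):
  for n,c in P.items():
    r=D[n]/2+dd/2
    w=int(r*380)+5
    ct,A=dark(t,c,w); X0=back(t,ct,z)
    cs=proj(s,X0)[0]
    try: cs,B=dark(s,cs,w+2)
    except Exception as e: print(n,"side fail"); B=0
    X,res=solve([(t,ct),(s,cs)],r,X0) if B else (X0,0)
    Xt,_=solve([(t,ct),(t,ct)],r,X0) if 0 else (X0,0)
    print(kind,n,"tri",X.round(4),"res %.2f"%res,"top-only@z",Xt.round(4),"area",round(A),round(circ(t,X0,r)[1]),round(B),round(circ(s,X0,r)[1]))
    if kind=="lid":
      X0=back(t,ct,.029)  # rough
      try:
        ht,box,A=bright(t,proj(t,[*X[:2],.046])[0],10); hs,bs,B=bright(s,proj(s,[*X[:2],.046])[0],10)
        H=least_squares(lambda Y:np.concatenate([proj(t,Y)[0]-ht,proj(s,Y)[0]-hs]),[*X[:2],.046])
        q=np.array([back(t,b,.046)[:2] for b in box]); e=[q[1]-q[0],q[2]-q[1]]; e.sort(key=np.linalg.norm)
        print("   handle tri",H.x.round(4),"res %.2f"%np.abs(H.fun).max(),"top@46",back(t,ht,.046).round(4),"yaw deg %.1f"%(np.degrees(np.arctan2(e[1][1],e[1][0]))%180),"lw",[round(float(np.linalg.norm(v)),4) for v in e])
      except Exception as e: print("  handle",e)
E
python3 m.py
```

```text
vessel small tri [ 0.6052 -0.2807  0.0453] res 0.11 top-only@z [ 0.6045 -0.2802  0.05  ] area 211 219 102 90
vessel medium tri [0.6046 0.1315 0.0509] res 1.85 top-only@z [0.6104 0.136  0.05  ] area 169 379 314 299
vessel large tri [ 0.6176 -0.0746  0.0504] res 3.24 top-only@z [ 0.628 -0.07   0.05 ] area 236 597 354 331
vessel extra_large tri [ 0.4165 -0.3129  0.1432] res 11.00 top-only@z [ 0.4301 -0.3161  0.05  ] area 505 925 80 407
lid small tri [0.4633 0.0942 0.0033] res 0.10 top-only@z [0.4639 0.0929 0.012 ] area 238 275 240 244
   handle tri [0.4642 0.0944 0.0455] res 0.07 top@46 [0.4644 0.0945 0.046 ] yaw deg 56.6 lw [0.0131, 0.0389]
lid medium tri [0.6268 0.3279 0.0059] res 0.17 top-only@z [0.6267 0.3261 0.012 ] area 403 431 543 501
   handle tri [0.6279 0.3288 0.0459] res 0.18 top@46 [0.6273 0.3283 0.046 ] yaw deg 162.6 lw [0.0128, 0.0391]
lid large tri [ 0.4367 -0.1207  0.0047] res 0.12 top-only@z [ 0.4373 -0.1206  0.012 ] area 650 702 473 445
   handle tri [ 0.4381 -0.1205  0.0461] res 0.03 top@46 [ 0.438  -0.1205  0.046 ] yaw deg 41.1 lw [0.0134, 0.0389]
lid extra_large tri [0.4434 0.3073 0.0065] res 0.12 top-only@z [0.4438 0.3055 0.012 ] area 916 955 1362 1290
   handle tri [0.4443 0.3081 0.044 ] res 0.09 top@46 [0.4447 0.3076 0.046 ] yaw deg 14.1 lw [0.0123, 0.0378]
```

```bash
cat > v.py <<'E'
from bench import manip
from h import *
t=manip.capture("top"); s=manip.capture("side")
V=dict(small=(320,203),medium=(197,203),large=(258,202),extra_large=(326,255))
for n,c in V.items():
  for th in (90,105):
    r=D[n]/2; w=int(r*380)+4
    ct,A=dark(t,c,w,th); X0=back(t,ct,.05); cs,B=dark(s,proj(s,X0)[0],w,th)
    X,res=solve([(t,ct),(s,cs)],r,X0)
    print(n,th,"tri",X.round(4),"res %.2f"%res,"top@50",X0.round(4),"area",round(A),round(circ(t,X0,r)[1]),round(B),round(circ(s,X0,r)[1]))
E
python3 v.py
```

```text
small 90 tri [ 0.6051 -0.2807  0.0453] res 0.09 top@50 [ 0.6044 -0.2801  0.05  ] area 241 219 116 90
small 105 tri [ 0.6036 -0.2805  0.0459] res 0.42 top@50 [ 0.6024 -0.2808  0.05  ] area 284 219 133 91
medium 90 tri [0.6017 0.1197 0.0355] res 0.80 top@50 [0.6031 0.1185 0.05  ] area 423 380 458 293
medium 105 tri [0.6013 0.1178 0.0352] res 0.14 top@50 [0.6005 0.1151 0.05  ] area 503 380 474 292
large 90 tri [ 0.6056 -0.0814  0.0353] res 1.05 top@50 [ 0.6072 -0.0803  0.05  ] area 623 601 508 333
large 105 tri [ 0.6052 -0.0831  0.0273] res 0.52 top@50 [ 0.6048 -0.0826  0.05  ] area 709 601 640 333
extra_large 90 tri [ 0.448  -0.2895  0.0586] res 4.33 top@50 [ 0.4389 -0.2975  0.05  ] area 951 922 214 415
extra_large 105 tri [ 0.4214 -0.3198 -0.0308] res 3.90 top@50 [ 0.439  -0.2973  0.05  ] area 999 922 196 415
```

```bash
cat > v.py <<'E'
from bench import manip
from h import *
from scipy.optimize import minimize
from scipy.ndimage import map_coordinates
def ringfit(views,r,x0,z=None):
    t=np.linspace(0,2*np.pi,181)[:-1]; G=[cv2.GaussianBlur(p["color"],(0,0),.7).max(2).astype(float) for p in views]
    def f(d):
        X=x0[:2]+d[:2]*.01; h=z if z is not None else x0[2]+d[2]*.01
        P=np.c_[X[0]+r*np.cos(t),X[1]+r*np.sin(t),0*t+h]
        return sum(map_coordinates(g,proj(p,P)[:,::-1].T,order=1).mean() for g,p in zip(G,views))
    d=np.zeros(2 if z is not None else 3)
    s=minimize(f,d,method="Nelder-Mead",options=dict(initial_simplex=np.vstack([d,d+.8*np.eye(len(d))])))
    return np.r_[x0[:2]+s.x[:2]*.01, z if z is not None else x0[2]+s.x[2]*.01],s.fun
if __name__=="__main__":
  t=manip.capture("top"); s=manip.capture("side")
  V=dict(small=(.6045,-.2802),medium=(.603,.1185),large=(.607,-.0803),extra_large=(.439,-.297))
  for n,c in V.items():
    for dr in (.001,.0025):
      r=D[n]/2-dr
      print(n,dr,"both",*ringfit([t,s],r,np.array([*c,.05])),"top@50",*ringfit([t],r,np.array(c),.05),"side@50",*ringfit([s],r,np.array(c),.05))
E
python3 -c "
import numpy as np;np.set_printoptions(precision=4,suppress=True)
import runpy;runpy.run_path('v.py',run_name='__main__')"
```

```text
small 0.001 both [ 0.6052 -0.2802  0.0459] 149.12711748944338 top@50 [ 0.605  -0.2794  0.05  ] 79.21188335194323 side@50 [ 0.6015 -0.2745  0.05  ] 70.8007338328954
small 0.0025 both [ 0.6052 -0.2802  0.0459] 140.80607684169684 top@50 [ 0.605  -0.2795  0.05  ] 76.0717254913273 side@50 [ 0.6017 -0.2744  0.05  ] 65.11698458482375
medium 0.001 both [0.6052 0.1211 0.043 ] 143.41974326516691 top@50 [0.6037 0.1193 0.05  ] 78.12248288873879 side@50 [0.6003 0.128  0.05  ] 66.96149473109156
medium 0.0025 both [0.6052 0.1216 0.0436] 134.65332488542333 top@50 [0.6041 0.1197 0.05  ] 75.02379703482966 side@50 [0.6003 0.1277 0.05  ] 59.726056043910226
large 0.001 both [ 0.6082 -0.0797  0.0443] 154.39907663529456 top@50 [ 0.6069 -0.0801  0.05  ] 84.54831378540028 side@50 [ 0.604  -0.0727  0.05  ] 71.38859272573725
large 0.0025 both [ 0.6085 -0.0798  0.0446] 148.3751077611028 top@50 [ 0.6075 -0.0801  0.05  ] 82.38764243786537 side@50 [ 0.6045 -0.0729  0.05  ] 66.11649859661209
extra_large 0.001 both [ 0.4388 -0.2976  0.0439] 200.07486081503444 top@50 [ 0.44   -0.2963  0.05  ] 80.40496097899273 side@50 [ 0.4323 -0.2913  0.05  ] 118.73514791380583
extra_large 0.0025 both [ 0.4392 -0.2978  0.0442] 194.32310617370433 top@50 [ 0.44   -0.2966  0.05  ] 76.18501435516276 side@50 [ 0.4338 -0.2904  0.05  ] 117.68479599715202
```

```bash
cat > g.py <<'E'
import sys; from bench import manip; from h import *
# usage: g.py x y z yawdeg
x,y,z,yaw=map(float,sys.argv[1:]); s=manip.state(); q=R.from_quat(s["tool_rot"]); m=q.as_matrix(); X=m[:,0]
now=np.degrees(np.arctan2(X[1],X[0])); tgt=R.from_euler("z",yaw,degrees=True)*R.from_quat([1,0,0,0])
rv=(q.inv()*tgt).as_rotvec(); d=np.array([x,y,z])-s["ee_pos"]
print("t %.2f"%s["time"],"pos",s["ee_pos"].round(4),"yaw %.2f"%now,"gap %.4f F %.1f"%(s["finger_gap"],s["gripper_force"]),"ft",s["ft_force"].round(1),"j",s["joint_positions"].round(2))
print("turn rv",rv.round(4),"n>=",int(np.ceil(np.linalg.norm(rv)/.12)),"; then shift cm",(tgt.as_matrix().T@d*100).round(2))
E
python3 g.py .438 -.1205 .10 41.1
```

```text
t 1.40 pos [ 0.1976 -0.54    0.1905] yaw 20.10 gap 0.0919 F 0.0 ft [-0.   0.3 -0.4] j [-1.43  0.16  1.6  -0.    1.39 -0.21]
turn rv [-0.      0.     -0.3666] n>= 4 ; then shift cm [ 45.69 -15.8    9.05]
```

drive_tool --pt "0 0 0 0 0 -0.0917 0.1" --pt "0 0 0 0 0 -0.0917 0.1" --pt "0 0 0 0 0 -0.0917 0.1" --pt "0 0 0 0 0 -0.0917 0.1" --pt "3.26 -1.13 0 0 0 0 0.1" --pt "3.26 -1.13 0 0 0 0 0.1" --pt "3.26 -1.13 0 0 0 0 0.1" --pt "3.26 -1.13 0 0 0 0 0.1" --pt "3.26 -1.13 0 0 0 0 0.1" --pt "3.26 -1.13 0 0 0 0 0.1" --force 20

```text
time: 2.23
ee_pos: [0.3009, -0.3588, 0.1906]
tool_rot: [0.936, 0.351, 0.0, 0.0]
ft_force: [0.1, -0.1, -0.2]
finger_gap: 0.0504
gripper_force: 0.0
```

drive_tool --pt "3.26 -1.13 0 0 0 0 0.1" --pt "3.26 -1.13 0.5 0 0 0 0.1" --pt "3.26 -1.13 1 0 0 0 0.1" --pt "3.26 -1.13 1 0 0 0 0.1" --pt "3.26 -1.13 1.5 0 0 0 0.1" --pt "3.26 -1.13 1.5 0 0 0 0.1" --pt "3.26 -1.13 1.5 0 0 0 0.1" --pt "3.26 -1.13 2 0 0 0 0.1" --pt "0 0 0 0 0 0 0.1" --pt "0 0 0 0 0 0 0.1"

```text
time: 3.07
ee_pos: [0.4369, -0.1188, 0.0994]
tool_rot: [0.936, 0.353, -0.001, -0.001]
ft_force: [0.1, -0.6, -0.1]
finger_gap: 0.0505
gripper_force: 0.0
```

```bash
python3 g.py .438 -.1205 .0175 41.1
```

```text
t 3.07 pos [ 0.4369 -0.1188  0.0994] yaw 41.33 gap 0.0505 F 0.0 ft [ 0.1 -0.6 -0.1] j [-0.53 -0.07  2.02 -0.    1.19  0.32]
turn rv [-0.0024  0.001   0.0041] n>= 1 ; then shift cm [-0.03  0.2   8.19]
```

drive_tool --pt "0 0.2 2 0 0 0 0.1" --pt "0 0 2 0 0 0 0.1" --pt "0 0 2 0 0 0 0.1" --pt "0 0 1.4 0 0 0 0.1" --pt "0 0 0.75 0 0 0 0.1" --pt "0 0 0 0 0 0 0.1" --pt "0 0 0 0 0 0 -1" --pt "0 0 0 0 0 0 -1" --pt "0 0 0 0 0 0 -1" --pt "0 0 0 0 0 0 -1" --force 20

```text
time: 3.9
ee_pos: [0.4395, -0.1227, 0.02]
tool_rot: [0.936, 0.351, 0.001, 0.001]
ft_force: [-0.2, -0.5, 0.2]
finger_gap: 0.0261
gripper_force: 0.0
```

```bash
python3 g.py .608 -.08 .13 41.1
```

```text
t 3.90 pos [ 0.4395 -0.1227  0.02  ] yaw 41.11 gap 0.0261 F 0.0 ft [-0.2 -0.5  0.2] j [-0.54  0.07  2.07 -0.    1.01  0.32]
turn rv [ 0.0019 -0.0006  0.0002] n>= 1 ; then shift cm [ 15.51   7.86 -11.  ]
```

drive_tool --pt "0 0 0 0 0 0 -1" --pt "0 0 0 0 0 0 -1" --pt "0 0 0 0 0 0 -1" --pt "0 0 0 0 0 0 -1"

```text
time: 4.23
ee_pos: [0.4388, -0.1222, 0.0193]
tool_rot: [0.936, 0.351, 0.0, 0.0]
ft_force: [-0.8, 0.5, 3.0]
finger_gap: 0.0134
gripper_force: 20.0
```

```bash
python3 g.py .608 -.08 .13 41.1;  python3 g.py .438 -.1205 .0175 41.1
```

```text
t 4.23 pos [ 0.4388 -0.1222  0.0193] yaw 41.13 gap 0.0134 F 20.0 ft [-0.8  0.5  3. ] j [-0.54  0.07  2.07 -0.    1.01  0.32]
turn rv [ 0.0002 -0.      0.0005] n>= 1 ; then shift cm [ 15.52   7.94 -11.07]
t 4.23 pos [ 0.4388 -0.1222  0.0193] yaw 41.13 gap 0.0134 F 20.0 ft [-0.8  0.5  3. ] j [-0.54  0.07  2.07 -0.    1.01  0.32]
turn rv [ 0.0002 -0.      0.0005] n>= 1 ; then shift cm [ 0.05 -0.18  0.18]
```

drive_tool --pt "0 0 -1 0 0 0 -1" --pt "0 0 -2 0 0 0 -1" --pt "0 0 -3 0 0 0 -1" --pt "0 0 -3 0 0 0 -1" --pt "0 0 -1 0 0 0 -1"

```text
time: 4.65
ee_pos: [0.4412, -0.1235, 0.1237]
tool_rot: [0.936, 0.351, 0.002, 0.003]
ft_force: [0.9, -0.9, -0.3]
finger_gap: 0.013
gripper_force: 20.0
```

drive_tool --pt "1 0.5 0 0 0 0 -1" --pt "2.2 1.1 0 0 0 0 -1" --pt "2.6 1.3 0 0 0 0 -1" --pt "2.6 1.3 0 0 0 0 -1" --pt "2.6 1.3 0 0 0 0 -1" --pt "2.2 1.3 0 0 0 0 -1" --pt "1.6 0.8 0 0 0 0 -1" --pt "0.7 0.35 0 0 0 0 -1" --pt "0 0 0 0 0 0 -1" --pt "0 0 0 0 0 0 -1"

```text
time: 5.48
ee_pos: [0.6068, -0.0801, 0.1182]
tool_rot: [0.936, 0.351, -0.001, -0.0]
ft_force: [-1.3, -0.0, 0.7]
finger_gap: 0.0135
gripper_force: 20.0
```

```bash
python3 g.py .608 -.08 .0633 41.1; python3 - <<'E'
from bench import manip
import cv2,numpy as np
a=[cv2.resize(manip.capture(n)["color"][r:r+160,c:c+170,::-1],(400,376),interpolation=cv2.INTER_CUBIC) for n,r,c in(("side",110,170),("top",130,190))]
cv2.imwrite("pics/p1.png",np.hstack(a))
E
```

```text
t 5.48 pos [ 0.6068 -0.0801  0.1182] yaw 41.13 gap 0.0135 F 20.0 ft [-1.3 -0.   0.7] j [-0.33  0.32  1.56 -0.    1.27  0.52]
turn rv [-0.0014  0.0012  0.0005] n>= 1 ; then shift cm [0.09 0.07 5.49]
```

View pics/p1.png

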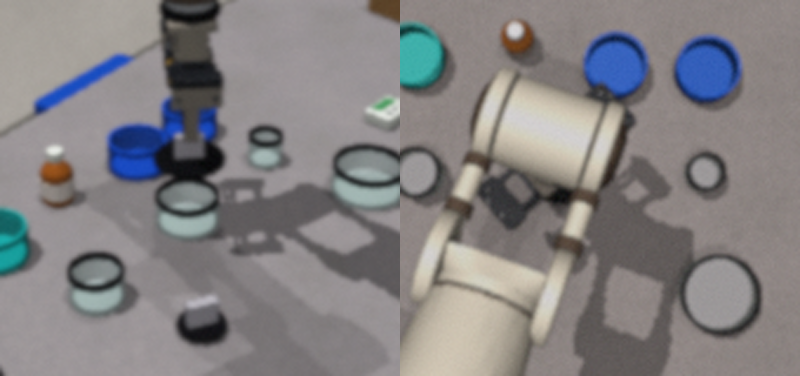

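The lid hangs level over the large vessel: in the side crop the disc is at (157,188) and the rim at (200,187). The XL vessel can now be seen clear of the arm.

drive_tool --pt "0.09 0.05 1 0 0 0 -1" --pt "0 0 1.6 0 0 0 -1" --pt "0 0 1.2 0 0 0 -1" --pt "0 0 0.7 0 0 0 -1" --pt "0 0 0.4 0 0 0 -1" --pt "0 0 0.2 0 0 0 -1" --pt "0 0 0.1 0 0 0 -1" --pt "0 0 0 0 0 0 -1" --pt "0 0 0 0 0 0 -1"

```text
time: 6.33
ee_pos: [0.6093, -0.0801, 0.0677]
tool_rot: [0.936, 0.351, 0.0, 0.0]
ft_force: [0.2, 0.9, -1.2]
finger_gap: 0.0131
gripper_force: 20.0
```

```bash
python3 g.py .608 -.08 .0633 41.1
```

```text
t 6.33 pos [ 0.6093 -0.0801  0.0677] yaw 41.11 gap 0.0131 F 20.0 ft [ 0.2  0.9 -1.2] j [-0.33  0.37  1.59 -0.    1.18  0.53]
turn rv [ 0.0011 -0.0006  0.0003] n>= 1 ; then shift cm [-0.09 -0.09  0.44]
```

drive_tool --pt "0 0 0.15 0 0 0 -1" --pt "0 0 0.15 0 0 0 -1" --pt "0 0 0.1 0 0 0 -1" --pt "0 0 0 0 0 0 -1" --pt "0 0 0 0 0 0 -1"

```text
time: 6.75
ee_pos: [0.6089, -0.08, 0.0633]
tool_rot: [0.936, 0.351, 0.0, 0.0]
ft_force: [-1.4, 0.7, 1.4]
finger_gap: 0.0133
gripper_force: 20.0
```

```bash
python3 g.py .608 -.08 .0633 41.1
```

```text
t 6.75 pos [ 0.6089 -0.08    0.0633] yaw 41.12 gap 0.0133 F 20.0 ft [-1.4  0.7  1.4] j [-0.33  0.38  1.59  0.    1.17  0.53]
turn rv [ 0.0003 -0.0002  0.0003] n>= 1 ; then shift cm [-0.07 -0.06  0.  ]
```

drive_tool --pt "0 0 0.1 0 0 0 -1" --pt "0 0 0 0 0 0 -1" --pt "0 0 0 0 0 0 -0.4" --pt "0 0 0 0 0 0 0" --pt "0 0 0 0 0 0 0.1" --pt "0 0 0 0 0 0 0.1" --pt "0 0 -0.5 0 0 0 0.1" --pt "0 0 -2 0 0 0 0.1" --pt "0 0 -3 0 0 0 0.1" --pt "0 0 -3 0 0 0 0.1"

```text
time: 7.58
ee_pos: [0.6078, -0.0796, 0.1472]
tool_rot: [0.936, 0.351, -0.001, -0.001]
ft_force: [0.7, -0.1, 0.3]
finger_gap: 0.0507
gripper_force: 0.0
```

```bash
python3 g.py .464 .0944 .145 56.6
```

```text
t 7.58 pos [ 0.6078 -0.0796  0.1472] yaw 41.11 gap 0.0507 F 0.0 ft [ 0.7 -0.1  0.3] j [-0.33  0.29  1.53  0.    1.32  0.53]
turn rv [-0.0023  0.0009 -0.2703] n>= 3 ; then shift cm [  6.61 -21.59   0.22]
```

drive_tool --pt "0 0 0 0 0 -0.09 0.1" --pt "0 0 0 0 0 -0.09 0.1" --pt "0 0 0 0 0 -0.09 0.1" --pt "0.94 -3.08 0 0 0 0 0.1" --pt "0.94 -3.08 0 0 0 0 0.1" --pt "0.94 -3.08 0 0 0 0 0.1" --pt "0.94 -3.08 0 0 0 0 0.1" --pt "0.94 -3.08 0 0 0 0 0.1" --pt "0.94 -3.08 0.5 0 0 0 0.1" --pt "0.94 -3.08 1 0 0 0 0.1"

```text
time: 8.42
ee_pos: [0.4652, 0.0947, 0.1334]
tool_rot: [0.881, 0.474, 0.002, 0.001]
ft_force: [0.4, 0.0, 0.1]
finger_gap: 0.0505
gripper_force: 0.0
```

drive_tool --pt "0 0 2 0 0 0 0.1" --pt "0 0 2 0 0 0 0.1" --pt "0 0 1 0 0 0 0.1" --pt "0 0 0 0 0 0 0.1" --pt "0 0 0 0 0 0 0.1"

```text
time: 8.83
ee_pos: [0.4651, 0.0935, 0.0822]
tool_rot: [0.881, 0.474, -0.0, -0.0]
ft_force: [-0.1, 0.3, 0.1]
finger_gap: 0.0506
gripper_force: 0.0
```

```bash
python3 g.py .464 .0944 .0185 56.6; python3 - <<'E'
from bench import manip
import cv2,numpy as np
a=[cv2.resize(manip.capture(n)["color"][r:r+160,c:c+170,::-1],(400,376),interpolation=cv2.INTER_CUBIC) for n,r,c in(("side",130,170),("top",130,190))]
cv2.imwrite("pics/p2.png",np.hstack(a))
E
```

```text
t 8.83 pos [0.4651 0.0935 0.0822] yaw 56.56 gap 0.0506 F 0.0 ft [-0.1  0.3  0.1] j [-0.06  0.01  1.98 -0.    1.15  0.53]
turn rv [-0.0005  0.0003 -0.0007] n>= 1 ; then shift cm [ 0.01 -0.14  6.37]
```

View pics/p2.png

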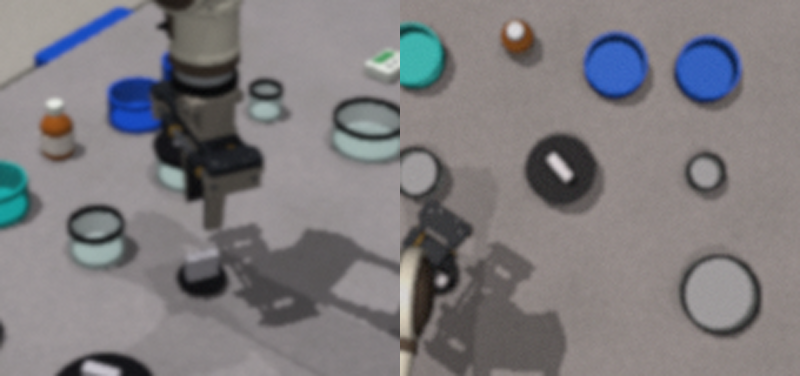

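The large lid lies flat on its vessel, with its disc at (170,560) in the right-hand panel. The gripper stands over the small lid. The XL vessel is in full view, so I'll refine its fit along with checking the large lid.

```bash
python3 - <<'E'
from v import *
np.set_printoptions(precision=4,suppress=True)
t=manip.capture("top"); s=manip.capture("side")
for n,c in dict(small=(.605,-.28),extra_large=(.4395,-.297)).items():
    r=D[n]/2-.0025; x=np.array([*c,.045]); print(n,ringfit([t,s],r,x)[0],ringfit([t],r,x,.045)[0],ringfit([s],r,x,.045)[0])
c,A=dark(t,proj(t,[.608,-.08,.056])[0],25); print("large lid disc",back(t,c,.056),A)
h,box,A=bright(t,proj(t,[.608,-.08,.09])[0],10); print("handle",back(t,h,.09))
E
```

```text
small [ 0.6053 -0.2802  0.0459] [ 0.6054 -0.2803  0.045 ] [ 0.6061 -0.2815  0.045 ]
extra_large [ 0.4391 -0.2978  0.0455] [ 0.4397 -0.2974  0.045 ] [ 0.4385 -0.2992  0.045 ]
large lid disc [ 0.6079 -0.0811  0.056 ] 679.2734375
handle [ 0.6095 -0.0799  0.09  ]
```

drive_tool --pt "0 -0.1 2 0 0 0 0.1" --pt "0 0 2 0 0 0 0.1" --pt "0 0 1.3 0 0 0 0.1" --pt "0 0 0.7 0 0 0 0.1" --pt "0 0 0.37 0 0 0 0.1" --pt "0 0 0 0 0 0 0.1" --pt "0 0 0 0 0 0 -1" --pt "0 0 0 0 0 0 -1" --pt "0 0 0 0 0 0 -1" --pt "0 0 0 0 0 0 -1"

```text
time: 9.87
ee_pos: [0.4648, 0.0943, 0.019]
tool_rot: [0.881, 0.474, 0.001, 0.0]
ft_force: [-0.2, 0.1, 0.1]
finger_gap: 0.0258
gripper_force: 0.0
```

drive_tool --pt "0 0 0 0 0 0 -1" --pt "0 0 0 0 0 0 -1" --pt "0 0 0 0 0 0 -1" --pt "0 0 0 0 0 0 -1" --pt "0 0 0 0 0 0 -1"

```text
time: 10.28
ee_pos: [0.4643, 0.0943, 0.0185]
tool_rot: [0.881, 0.474, 0.0, 0.0]
ft_force: [0.1, 0.9, 3.2]
finger_gap: 0.0138
gripper_force: 20.0
```

```bash
python3 g.py .464 .0944 .0185 56.6; python3 g.py .605 -.28 .13 56.6
```

```text
t 10.28 pos [0.4643 0.0943 0.0185] yaw 56.58 gap 0.0138 F 20.0 ft [0.1 0.9 3.2] j [-0.06  0.11  2.02  0.    1.01  0.53]
turn rv [ 0.0001 -0.0001 -0.0003] n>= 1 ; then shift cm [-0.01 -0.03 -0.  ]
t 10.28 pos [0.4643 0.0943 0.0185] yaw 56.58 gap 0.0138 F 20.0 ft [0.1 0.9 3.2] j [-0.06  0.11  2.02  0.    1.01  0.53]
turn rv [ 0.0001 -0.0001 -0.0003] n>= 1 ; then shift cm [-23.5   32.35 -11.15]
```

drive_tool --pt "0 0 -1 0 0 0 -1" --pt "0 0 -2 0 0 0 -1" --pt "0 0 -3 0 0 0 -1" --pt "0 0 -3 0 0 0 -1" --pt "0 0 -3 0 0 0 -1" --pt "0 0 -2 0 0 0 -1" --pt "-0.8 1.1 -1 0 0 0 -1" --pt "-1.6 2.2 0 0 0 0 -1" --pt "-1.8 2.5 0 0 0 0 -1" --pt "-1.8 2.5 0 0 0 0 -1"

```text
time: 11.12
ee_pos: [0.5008, -0.0024, 0.1694]
tool_rot: [0.88, 0.475, 0.0, 0.0]
ft_force: [0.5, -0.2, -0.4]
finger_gap: 0.0132
gripper_force: 20.0
```

drive_tool --pt "-1.8 2.5 0 0 0 0 -1" --pt "-1.8 2.5 0 0 0 0 -1" --pt "-1.8 2.5 0 0 0 0 -1" --pt "-1.8 2.5 0 0 0 0 -1" --pt "-1.8 2.5 0 0 0 0 -1" --pt "-1.8 2.5 0 0 0 0 -1" --pt "-1.8 2.5 0 0 0 0 -1" --pt "-1.8 2.5 0 0 0 0 -1" --pt "-1.6 2.2 0 0 0 0 -1" --pt "-1 1.2 0 0 0 0 -1"

```text
time: 11.95
ee_pos: [0.6024, -0.2751, 0.1686]
tool_rot: [0.881, 0.473, -0.0, 0.0]
ft_force: [0.0, -1.0, -0.3]
finger_gap: 0.0133
gripper_force: 20.0
```

drive_tool --pt "0 0 0 0 0 0 -1" --pt "0 0 0 0 0 0 -1"

```text
time: 12.12
ee_pos: [0.6019, -0.2724, 0.1683]
tool_rot: [0.881, 0.474, -0.0, -0.0]
ft_force: [-1.0, 0.5, 0.1]
finger_gap: 0.0137
gripper_force: 20.0
```

```bash
python3 g.py .605 -.28 .0625 56.6
```

```text
t 12.12 pos [ 0.6019 -0.2724  0.1683] yaw 56.52 gap 0.0137 F 20.0 ft [-1.   0.5  0.1] j [-0.61  0.39  1.36  0.    1.39 -0.02]
turn rv [-0.0008 -0.0003 -0.0013] n>= 1 ; then shift cm [-0.46  0.68 10.58]
```

drive_tool --pt "-0.46 0.68 0 0 0 0 -1" --pt "0 0 1.5 0 0 0 -1" --pt "0 0 2.3 0 0 0 -1" --pt "0 0 2.3 0 0 0 -1" --pt "0 0 1.6 0 0 0 -1" --pt "0 0 0.8 0 0 0 -1" --pt "0 0 0 0 0 0 -1" --pt "0 0 0 0 0 0 -1" --pt "0 0 0 0 0 0 -1"

```text
time: 12.87
ee_pos: [0.6063, -0.2802, 0.0852]
tool_rot: [0.88, 0.474, 0.001, 0.001]
ft_force: [0.4, -0.2, 0.6]
finger_gap: 0.0139
gripper_force: 20.0
```

```bash
python3 g.py .605 -.28 .0625 56.6
```

```text
t 12.87 pos [ 0.6063 -0.2802  0.0852] yaw 56.61 gap 0.0139 F 20.0 ft [ 0.4 -0.2  0.6] j [-0.61  0.48  1.41  0.    1.25 -0.03]
turn rv [0.0028 0.     0.0002] n>= 1 ; then shift cm [-0.06 -0.12  2.27]
```

drive_tool --pt "-0.05 -0.05 0.8 0 0 0 -1" --pt "0 0 0.6 0 0 0 -1" --pt "0 0 0.4 0 0 0 -1" --pt "0 0 0.2 0 0 0 -1" --pt "0 0 0.1 0 0 0 -1" --pt "0 0 0.1 0 0 0 -1" --pt "0 0 0 0 0 0 -1" --pt "0 0 0 0 0 0 -1"

```text
time: 13.53
ee_pos: [0.605, -0.2803, 0.0628]
tool_rot: [0.881, 0.474, 0.0, 0.0]
ft_force: [-2.3, 2.0, 6.4]
finger_gap: 0.0133
gripper_force: 20.1
```

```bash
python3 g.py .605 -.28 .0625 56.6
```

```text
t 13.53 pos [ 0.605  -0.2803  0.0628] yaw 56.59 gap 0.0133 F 20.1 ft [-2.3  2.   6.4] j [-0.61  0.5   1.43 -0.    1.21 -0.03]
turn rv [ 0.0008  0.0001 -0.0002] n>= 1 ; then shift cm [ 0.03 -0.01  0.03]
```

Contact (6 N). I'll release and go up, then over to the XL lid.

drive_tool --pt "0 0 0 0 0 0 -0.4" --pt "0 0 0 0 0 0 0" --pt "0 0 0 0 0 0 0.1" --pt "0 0 0 0 0 0 0.1" --pt "0 0 -0.5 0 0 0 0.1" --pt "0 0 -2 0 0 0 0.1" --pt "0 0 -3 0 0 0 0.1" --pt "0 0 -3 0 0 0 0.1"

```text
time: 14.2
ee_pos: [0.6038, -0.2794, 0.1463]
tool_rot: [0.881, 0.474, -0.001, -0.001]
ft_force: [0.2, 0.0, -0.1]
finger_gap: 0.0503
gripper_force: 0.0
```

```bash
python3 g.py .4445 .308 .145 14.1
```

```text
t 14.20 pos [ 0.6038 -0.2794  0.1463] yaw 56.58 gap 0.0503 F 0.0 ft [ 0.2  0.  -0.1] j [-0.61  0.42  1.36  0.    1.36 -0.03]
turn rv [-0.0026  0.0009  0.7414] n>= 7 ; then shift cm [ -1.14 -60.85   0.13]
```

drive_tool --pt "0 0 0 0 0 0.106 0.1" --pt "0 0 0 0 0 0.106 0.1" --pt "0 0 0 0 0 0.106 0.1" --pt "0 0 0 0 0 0.106 0.1" --pt "0 0 0 0 0 0.106 0.1" --pt "0 0 0 0 0 0.106 0.1" --pt "0 0 0 0 0 0.105 0.1" --pt "0 -2 0 0 0 0 0.1" --pt "0 -3 0 0 0 0 0.1" --pt "0 -3 0 0 0 0 0.1"

```text
time: 15.03
ee_pos: [0.5847, -0.2022, 0.1464]
tool_rot: [0.993, 0.122, 0.0, 0.0]
ft_force: [0.3, -0.2, 0.3]
finger_gap: 0.0508
gripper_force: 0.0
```

drive_tool --pt "0 -3.3 0 0 0 0 0.1" --pt "0 -3.3 0 0 0 0 0.1" --pt "0 -3.3 0 0 0 0 0.1" --pt "0 -3.3 0 0 0 0 0.1" --pt "0 -3.3 0 0 0 0 0.1" --pt "0 -3.3 0 0 0 0 0.1" --pt "0 -3.3 0 0 0 0 0.1" --pt "0 -3.3 0 0 0 0 0.1" --pt "0 -3.3 0 0 0 0 0.1" --pt "0 -3.3 0 0 0 0 0.1"

```text
time: 15.87
ee_pos: [0.504, 0.1191, 0.1468]
tool_rot: [0.992, 0.123, 0.0, 0.0]
ft_force: [0.1, 0.7, -0.1]
finger_gap: 0.0501
gripper_force: 0.0
```

drive_tool --pt "-0.2 -3.3 0 0 0 0 0.1" --pt "-0.2 -3.3 0 0 0 0 0.1" --pt "-0.2 -3.3 0 0 0 0 0.1" --pt "-0.2 -3.3 0 0 0 0 0.1" --pt "-0.2 -3.3 0 0 0 0 0.1" --pt "-0.1 -2 0 0 0 0 0.1" --pt "0 0 2 0 0 0 0.1" --pt "0 0 2 0 0 0 0.1" --pt "0 0 1 0 0 0 0.1" --pt "0 0 0 0 0 0 0.1"

```text
time: 16.7
ee_pos: [0.4467, 0.2935, 0.0938]
tool_rot: [0.992, 0.123, -0.002, 0.001]
ft_force: [-0.3, -0.4, 0.2]
finger_gap: 0.0503
gripper_force: 0.0
```

```bash
python3 g.py .4445 .308 .0185 14.1; python3 - <<'E'
from bench import manip
import cv2,numpy as np
a=[cv2.resize(manip.capture(n)["color"][r:r+160,c:c+170,::-1],(400,376),interpolation=cv2.INTER_CUBIC) for n,r,c in(("side",130,170),("top",130,190))]
cv2.imwrite("pics/p3.png",np.hstack(a))
E
```

```text
t 16.70 pos [0.4467 0.2935 0.0938] yaw 14.13 gap 0.0503 F 0.0 ft [-0.3 -0.4  0.2] j [ 0.36  0.15  1.8  -0.    1.19  1.68]
turn rv [0.0006 0.0051 0.0005] n>= 1 ; then shift cm [ 0.14 -1.45  7.53]
```

View pics/p3.png

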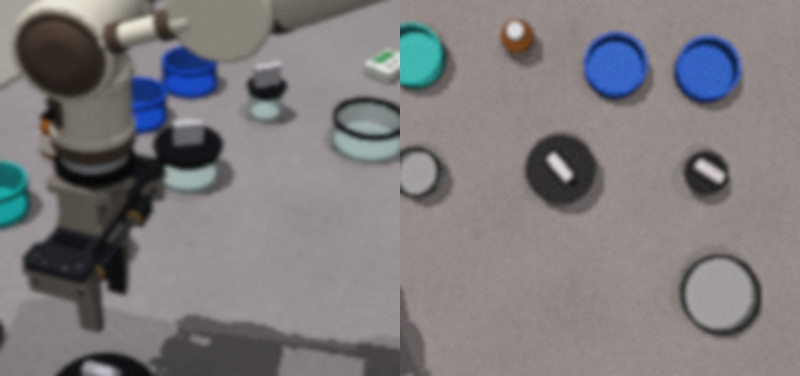

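The large and small lids sit flat on their vessels (small at (172,708), right panel). The XL vessel is still open at (293,722). The gripper is just short of the XL lid, so I'll correct that and then descend.

drive_tool --pt "0.1 -1.45 0 0 0 0 0.1" --pt "0 0 2 0 0 0 0.1" --pt "0 0 2 0 0 0 0.1" --pt "0 0 1 0 0 0 0.1" --pt "0 0 0 0 0 0 0.1" --pt "0 0 0 0 0 0 0.1"

```text
time: 17.3
ee_pos: [0.4466, 0.3085, 0.047]
tool_rot: [0.992, 0.123, 0.0, -0.0]
ft_force: [1.0, 0.1, 0.6]
finger_gap: 0.0503
gripper_force: 0.0
```

```bash
python3 g.py .4445 .308 .0185 14.1
```

```text
t 17.30 pos [0.4466 0.3085 0.047 ] yaw 14.10 gap 0.0503 F 0.0 ft [1.  0.1 0.6] j [0.38 0.23 1.81 0.   1.1  1.71]
turn rv [-0.0001 -0.0004  0.    ] n>= 1 ; then shift cm [-0.21  0.    2.85]
```

drive_tool --pt "-0.2 0 1.3 0 0 0 0.1" --pt "0 0 1 0 0 0 0.1" --pt "0 0 0.5 0 0 0 0.1" --pt "0 0 0 0 0 0 0.1" --pt "0 0 0 0 0 0 -1" --pt "0 0 0 0 0 0 -1" --pt "0 0 0 0 0 0 -1" --pt "0 0 0 0 0 0 -1" --pt "0 0 0 0 0 0 -1" --pt "0 0 0 0 0 0 -1"

```text
time: 18.13
ee_pos: [0.4443, 0.3082, 0.0185]
tool_rot: [0.992, 0.123, 0.0, -0.0]
ft_force: [0.5, 0.1, -1.7]
finger_gap: 0.0132
gripper_force: 20.0
```

drive_tool --pt "0 0 0 0 0 0 -1" --pt "0 0 0 0 0 0 -1" --pt "0 0 0 0 0 0 -1"

```text
time: 18.38
ee_pos: [0.4444, 0.3082, 0.0185]
tool_rot: [0.992, 0.123, 0.0, -0.0]
ft_force: [-0.6, -0.2, 1.1]
finger_gap: 0.0137
gripper_force: 20.0
```

```bash
python3 g.py .4445 .308 .0185 14.1; python3 g.py .4393 -.2977 .169 14.1
```

```text
t 18.38 pos [0.4444 0.3082 0.0185] yaw 14.13 gap 0.0137 F 20.0 ft [-0.6 -0.2  1.1] j [0.38 0.27 1.83 0.   1.04 1.71]
turn rv [-0.0001 -0.0004  0.0005] n>= 1 ; then shift cm [0.01 0.03 0.  ]
t 18.38 pos [0.4444 0.3082 0.0185] yaw 14.13 gap 0.0137 F 20.0 ft [-0.6 -0.2  1.1] j [0.38 0.27 1.83 0.   1.04 1.71]
turn rv [-0.0001 -0.0004  0.0005] n>= 1 ; then shift cm [-15.25  58.65 -15.05]
```

drive_tool --pt "0 0 -1 0 0 0 -1" --pt "0 0 -2 0 0 0 -1" --pt "0 0 -3 0 0 0 -1" --pt "0 0 -3 0 0 0 -1" --pt "0 0 -3 0 0 0 -1" --pt "0 0 -2 0 0 0 -1" --pt "-0.25 1 -1 0 0 0 -1" --pt "-0.5 2 0 0 0 0 -1" --pt "-0.65 2.5 0 0 0 0 -1" --pt "-0.75 2.9 0 0 0 0 -1"

```text
time: 19.22
ee_pos: [0.443, 0.2203, 0.1678]
tool_rot: [0.992, 0.124, -0.001, 0.0]
ft_force: [0.7, -0.5, -0.9]
finger_gap: 0.0134
gripper_force: 20.0
```

drive_tool --pt "-0.75 2.9 0 0 0 0 -1" --pt "-0.75 2.9 0 0 0 0 -1" --pt "-0.75 2.9 0 0 0 0 -1" --pt "-0.75 2.9 0 0 0 0 -1" --pt "-0.75 2.9 0 0 0 0 -1" --pt "-0.75 2.9 0 0 0 0 -1" --pt "-0.75 2.9 0 0 0 0 -1" --pt "-0.75 2.9 0 0 0 0 -1" --pt "-0.75 2.9 0 0 0 0 -1" --pt "-0.75 2.9 0 0 0 0 -1"

```text
time: 20.05
ee_pos: [0.4405, -0.0797, 0.1676]
tool_rot: [0.992, 0.123, -0.001, -0.0]
ft_force: [1.4, 0.0, -0.7]
finger_gap: 0.0132
gripper_force: 20.0
```

drive_tool --pt "-0.75 2.9 0 0 0 0 -1" --pt "-0.75 2.9 0 0 0 0 -1" --pt "-0.75 2.9 0 0 0 0 -1" --pt "-0.75 2.9 0 0 0 0 -1" --pt "-0.75 2.9 0 0 0 0 -1" --pt "-0.75 2.9 0 0 0 0 -1" --pt "-0.6 2 0 0 0 0 -1" --pt "-0.3 1 0 0 0 0 -1" --pt "0 0 0 0 0 0 -1" --pt "0 0 0 0 0 0 -1"

```text
time: 20.88
ee_pos: [0.4387, -0.2884, 0.1677]
tool_rot: [0.992, 0.123, -0.0, -0.001]
ft_force: [0.9, -0.6, -1.4]
finger_gap: 0.0136
gripper_force: 20.0
```

```bash
python3 g.py .4393 -.2977 .0625 14.1
```

```text
t 20.88 pos [ 0.4387 -0.2884  0.1677] yaw 14.09 gap 0.0136 F 20.0 ft [ 0.9 -0.6 -1.4] j [-0.81  0.05  1.76  0.    1.33  0.51]
turn rv [-0.0018  0.0005 -0.0002] n>= 1 ; then shift cm [-0.17  0.92 10.52]
```

drive_tool --pt "-0.17 0.9 0 0 0 0 -1" --pt "0 0 1.5 0 0 0 -1" --pt "0 0 2.3 0 0 0 -1" --pt "0 0 2.3 0 0 0 -1" --pt "0 0 1.6 0 0 0 -1" --pt "0 0 0.8 0 0 0 -1" --pt "0 0 0 0 0 0 -1" --pt "0 0 0 0 0 0 -1" --pt "0 0 0 0 0 0 -1"

```text
time: 21.63
ee_pos: [0.4408, -0.2989, 0.0848]
tool_rot: [0.992, 0.123, 0.001, 0.001]
ft_force: [0.1, -0.3, -0.9]
finger_gap: 0.0138
gripper_force: 20.0
```

```bash
python3 g.py .4393 -.2977 .0625 14.1
```

```text
t 21.63 pos [ 0.4408 -0.2989  0.0848] yaw 14.16 gap 0.0138 F 20.0 ft [ 0.1 -0.3 -0.9] j [-0.82  0.16  1.82  0.    1.16  0.5 ]
turn rv [ 0.0022 -0.0012  0.0011] n>= 1 ; then shift cm [-0.12 -0.15  2.23]
```

drive_tool --pt "-0.1 -0.1 0.8 0 0 0 -1" --pt "0 0 0.6 0 0 0 -1" --pt "0 0 0.4 0 0 0 -1" --pt "0 0 0.2 0 0 0 -1" --pt "0 0 0.1 0 0 0 -1" --pt "0 0 0.1 0 0 0 -1" --pt "0 0 0 0 0 0 -1" --pt "0 0 0 0 0 0 -1"

```text
time: 22.3
ee_pos: [0.4383, -0.2971, 0.0624]
tool_rot: [0.992, 0.123, -0.001, -0.001]
ft_force: [-4.8, 4.3, 9.6]
finger_gap: 0.0137
gripper_force: 20.0
```

```bash
python3 g.py .4393 -.2977 .0625 14.1
```

```text
t 22.30 pos [ 0.4383 -0.2971  0.0624] yaw 14.15 gap 0.0137 F 20.0 ft [-4.8  4.3  9.6] j [-0.82  0.18  1.84 -0.    1.12  0.5 ]
turn rv [-0.0015  0.0011  0.0008] n>= 1 ; then shift cm [ 0.09  0.08 -0.01]
```

drive_tool --pt "0 0 -0.05 0 0 0 -1" --pt "0 0 0 0 0 0 -0.4" --pt "0 0 0 0 0 0 0" --pt "0 0 0 0 0 0 0.1" --pt "0 0 0 0 0 0 0.1" --pt "0 0 -0.5 0 0 0 0.1" --pt "0 0 -2 0 0 0 0.1" --pt "0 0 -3 0 0 0 0.1" --pt "0 0 -3 0 0 0 0.1" --pt "0 0 0 0 0 0 0.1"

```text
time: 23.13
ee_pos: [0.4417, -0.3007, 0.1538]
tool_rot: [0.992, 0.123, 0.003, 0.005]
ft_force: [1.1, -1.4, -0.0]
finger_gap: 0.0508
gripper_force: 0.0
```

```bash
python3 g.py .6275 .3285 .145 -17.4
```

```text
t 23.13 pos [ 0.4417 -0.3007  0.1538] yaw 14.14 gap 0.0508 F 0.0 ft [ 1.1 -1.4 -0. ] j [-0.82  0.07  1.76  0.    1.29  0.5 ]
turn rv [ 0.0083 -0.0083  0.5504] n>= 5 ; then shift cm [ -1.08 -65.59   0.88]
```

drive_tool --pt "0 0 0 0 0 0.11 0.1" --pt "0 0 0 0 0 0.11 0.1" --pt "0 0 0 0 0 0.11 0.1" --pt "0 0 0 0 0 0.11 0.1" --pt "0 0 0 0 0 0.11 0.1" --pt "0 -1.5 0 0 0 0 0.1" --pt "0 -3 0 0 0 0 0.1" --pt "0 -3.2 0 0 0 0 0.1" --pt "0 -3.2 0 0 0 0 0.1" --pt "0 -3.2 0 0 0 0 0.1"

```text
time: 23.97
ee_pos: [0.481, -0.1617, 0.1468]
tool_rot: [0.988, -0.151, 0.0, 0.0]
ft_force: [1.1, 0.5, -0.1]
finger_gap: 0.0505
gripper_force: 0.0
```

drive_tool --pt "0 -3.2 0 0 0 0 0.1" --pt "0 -3.2 0 0 0 0 0.1" --pt "0 -3.2 0 0 0 0 0.1" --pt "0 -3.2 0 0 0 0 0.1" --pt "0 -3.2 0 0 0 0 0.1" --pt "0 -3.2 0 0 0 0 0.1" --pt "0 -3.2 0 0 0 0 0.1" --pt "0 -3.2 0 0 0 0 0.1" --pt "0 -3.2 0 0 0 0 0.1" --pt "0 -3.2 0 0 0 0 0.1"

```text
time: 24.8
ee_pos: [0.5766, 0.1441, 0.1467]
tool_rot: [0.989, -0.151, 0.0, 0.0]
ft_force: [0.2, -1.2, -0.5]
finger_gap: 0.0507
gripper_force: 0.0
```

drive_tool --pt "-0.2 -3.2 0 0 0 0 0.1" --pt "-0.2 -3.2 0 0 0 0 0.1" --pt "-0.2 -3.2 0 0 0 0 0.1" --pt "-0.2 -3.2 0 0 0 0 0.1" --pt "-0.2 -3.2 0 0 0 0 0.1" --pt "-0.1 -2 0 0 0 0 0.1" --pt "0 -1.5 0 0 0 0 0.1" --pt "0 0 0 0 0 0 0.1" --pt "0 0 0 0 0 0 0.1" --pt "0 0 0 0 0 0 0.1"

```text
time: 25.63
ee_pos: [0.624, 0.3308, 0.1466]
tool_rot: [0.988, -0.151, -0.0, 0.0]
ft_force: [-1.1, -0.4, 0.2]
finger_gap: 0.0506
gripper_force: 0.0
```

```bash
python3 g.py .6275 .3285 .0185 -17.4; python3 - <<'E'
from bench import manip
import cv2,numpy as np
a=[cv2.resize(manip.capture(n)["color"][r:r+160,c:c+170,::-1],(400,376),interpolation=cv2.INTER_CUBIC) for n,r,c in(("side",120,190),("top",140,180))]
cv2.imwrite("pics/p4.png",np.hstack(a))
E
```

```text
t 25.63 pos [0.624  0.3308 0.1466] yaw -17.42 gap 0.0506 F 0.0 ft [-1.1 -0.4  0.2] j [ 0.32  0.53  1.22 -0.    1.39  2.19]
turn rv [ 0.0008  0.0003 -0.0003] n>= 1 ; then shift cm [ 0.4   0.11 12.81]
```

View pics/p4.png

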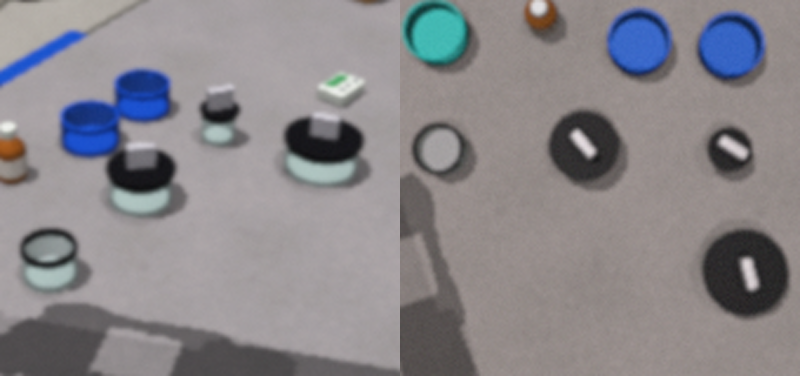

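Three lids are seated flat: large (146,585), small (150,731) and XL (272,745) in the right panel. Only the medium vessel is open, at (148,438). Next I'll grasp the medium lid.

drive_tool --pt "0.4 0.1 1 0 0 0 0.1" --pt "0 0 2.5 0 0 0 0.1" --pt "0 0 2.5 0 0 0 0.1" --pt "0 0 2.5 0 0 0 0.1" --pt "0 0 1 0 0 0 0.1" --pt "0 0 0.5 0 0 0 0.1" --pt "0 0 0 0 0 0 0.1" --pt "0 0 0 0 0 0 0.1"

```text
time: 26.4
ee_pos: [0.6287, 0.3297, 0.0482]
tool_rot: [0.988, -0.151, 0.001, -0.0]
ft_force: [-0.2, -0.3, -0.2]
finger_gap: 0.0508
gripper_force: 0.0
```

```bash
python3 g.py .6275 .3285 .0185 -17.4
```

```text
t 26.40 pos [0.6287 0.3297 0.0482] yaw -17.40 gap 0.0508 F 0.0 ft [-0.2 -0.3 -0.2] j [ 0.31  0.62  1.29 -0.    1.23  2.19]
turn rv [-0.0012 -0.0017  0.    ] n>= 1 ; then shift cm [-0.08  0.15  2.97]
```

drive_tool --pt "-0.05 0.1 1.3 0 0 0 0.1" --pt "0 0 1 0 0 0 0.1" --pt "0 0 0.6 0 0 0 0.1" --pt "0 0 0 0 0 0 0.1" --pt "0 0 0 0 0 0 -1" --pt "0 0 0 0 0 0 -1" --pt "0 0 0 0 0 0 -1" --pt "0 0 0 0 0 0 -1" --pt "0 0 0 0 0 0 -1" --pt "0 0 0 0 0 0 -1"

```text
time: 27.23
ee_pos: [0.6271, 0.329, 0.0182]
tool_rot: [0.989, -0.151, 0.0, -0.0]
ft_force: [0.0, 0.1, 0.6]
finger_gap: 0.0136
gripper_force: 20.0
```

drive_tool --pt "0 0 0 0 0 0 -1" --pt "0 0 0 0 0 0 -1" --pt "0 0 0 0 0 0 -1"

```text
time: 27.48
ee_pos: [0.6271, 0.329, 0.0182]
tool_rot: [0.989, -0.151, 0.0, -0.0]
ft_force: [0.4, 0.8, 0.9]
finger_gap: 0.0135
gripper_force: 20.0
```

```bash
python3 g.py .6275 .3285 .0185 -17.4; python3 g.py .605 .1212 .169 -17.4
```

```text
t 27.48 pos [0.6271 0.329  0.0182] yaw -17.38 gap 0.0135 F 20.0 ft [0.4 0.8 0.9] j [0.31 0.65 1.3  0.   1.18 2.19]
turn rv [-0.0005 -0.0005  0.0003] n>= 1 ; then shift cm [ 0.05  0.04 -0.03]
t 27.48 pos [0.6271 0.329  0.0182] yaw -17.38 gap 0.0135 F 20.0 ft [0.4 0.8 0.9] j [0.31 0.65 1.3  0.   1.18 2.19]
turn rv [-0.0005 -0.0005  0.0003] n>= 1 ; then shift cm [  4.1   20.49 -15.08]
```

Lift 11 cm, then move over.

drive_tool --pt "0 0 -1 0 0 0 -1" --pt "0 0 -2 0 0 0 -1" --pt "0 0 -3 0 0 0 -1" --pt "0 0 -3 0 0 0 -1" --pt "0 0 -1.5 0 0 0 -1" --pt "0 0 -0.5 0 0 0 -1" --pt "0.2 1 0 0 0 0 -1" --pt "0.4 2 0 0 0 0 -1" --pt "0.5 2.5 0 0 0 0 -1" --pt "0.5 2.5 0 0 0 0 -1"

```text
time: 28.32
ee_pos: [0.6162, 0.246, 0.1251]
tool_rot: [0.989, -0.151, -0.002, 0.001]
ft_force: [1.0, 0.0, -0.9]
finger_gap: 0.0132
gripper_force: 20.0
```

drive_tool --pt "0.5 2.5 0 0 0 0 -1" --pt "0.5 2.5 0 0 0 0 -1" --pt "0.5 2.5 0 0 0 0 -1" --pt "0.5 2.5 0 0 0 0 -1" --pt "0.3 1.5 0 0 0 0 -1" --pt "0.2 1 0 0 0 0 -1" --pt "0 0 0 0 0 0 -1" --pt "0 0 0 0 0 0 -1" --pt "0 0 0 0 0 0 -1"

```text
time: 29.07
ee_pos: [0.6046, 0.1219, 0.1275]
tool_rot: [0.989, -0.151, -0.0, -0.0]
ft_force: [0.4, 0.7, 0.2]
finger_gap: 0.0132
gripper_force: 20.0
```

```bash
python3 g.py .605 .1212 .0622 -17.4
```

```text
t 29.07 pos [0.6046 0.1219 0.1275] yaw -17.34 gap 0.0132 F 20.0 ft [0.4 0.7 0.2] j [0.   0.32 1.54 0.   1.29 1.88]
turn rv [-0.0004  0.0005  0.0011] n>= 1 ; then shift cm [0.06 0.06 6.53]
```

drive_tool --pt "0.05 0.05 1.2 0 0 0 -1" --pt "0 0 1.8 0 0 0 -1" --pt "0 0 1 0 0 0 -1" --pt "0 0 0.4 0 0 0 -1" --pt "0 0 0 0 0 0 -1" --pt "0 0 0 0 0 0 -1" --pt "0 0 0 0 0 0 -1"

```text
time: 29.65
ee_pos: [0.6058, 0.1205, 0.0847]
tool_rot: [0.989, -0.151, 0.001, -0.0]
ft_force: [0.3, -0.9, -1.0]
finger_gap: 0.0136
gripper_force: 20.0
```

```bash
python3 g.py .605 .1212 .0622 -17.4
```

```text
t 29.65 pos [0.6058 0.1205 0.0847] yaw -17.37 gap 0.0136 F 20.0 ft [ 0.3 -0.9 -1. ] j [0.   0.36 1.57 0.   1.21 1.87]
turn rv [-0.0005 -0.0015  0.0005] n>= 1 ; then shift cm [-0.1  -0.04  2.25]
```

drive_tool --pt "0 0 0.8 0 0 0 -1" --pt "0 0 0.6 0 0 0 -1" --pt "0 0 0.4 0 0 0 -1" --pt "0 0 0.2 0 0 0 -1" --pt "0 0 0.1 0 0 0 -1" --pt "0 0 0.1 0 0 0 -1" --pt "0 0 0 0 0 0 -1" --pt "0 0 0 0 0 0 -1"

```text
time: 30.32
ee_pos: [0.6053, 0.1204, 0.0621]
tool_rot: [0.989, -0.151, 0.0, -0.0]
ft_force: [-1.9, 0.2, 0.6]
finger_gap: 0.0133
gripper_force: 20.0
```

```bash
python3 g.py .605 .1212 .0622 -17.4
```

```text
t 30.32 pos [0.6053 0.1204 0.0621] yaw -17.38 gap 0.0133 F 20.0 ft [-1.9  0.2  0.6] j [0.   0.39 1.58 0.   1.17 1.87]
turn rv [-0.0001 -0.0004  0.0003] n>= 1 ; then shift cm [-0.05 -0.07 -0.01]
```

Nominal seat height, with only light contact. I'll go 1 mm further, then release, back up and clear the view.

drive_tool --pt "0 0 0.1 0 0 0 -1" --pt "0 0 0 0 0 0 -1" --pt "0 0 0 0 0 0 -0.4" --pt "0 0 0 0 0 0 0" --pt "0 0 0 0 0 0 0.1" --pt "0 0 0 0 0 0 0.1" --pt "0 0 -0.5 0 0 0 0.1" --pt "0 0 -2 0 0 0 0.1" --pt "0 0 -3 0 0 0 0.1" --pt "0 0 -3 0 0 0 0.1"

```text
time: 31.15
ee_pos: [0.6041, 0.1203, 0.146]
tool_rot: [0.989, -0.151, -0.001, 0.0]
ft_force: [0.2, 0.6, 0.3]
finger_gap: 0.0508
gripper_force: 0.0
```

drive_tool --pt "0 -3 0 0 0 0 0.1" --pt "-1 -3 0 0 0 0 0.1" --pt "-1 -3 0 0 0 0 0.1" --pt "-1 -3 0 0 0 0 0.1" --pt "-1 -3 0 0 0 0 0.1" --pt "-1 -3 0 0 0 0 0.1" --pt "-1 -2 0 0 0 0 0.1" --pt "0 0 0 0 0 0 0.1" --pt "0 0 0 0 0 0 0.1"

```text
time: 31.9
ee_pos: [0.6073, 0.33, 0.1458]
tool_rot: [0.989, -0.15, 0.0, 0.0]
ft_force: [-0.8, 0.0, -0.3]
finger_gap: 0.0502
gripper_force: 0.0
```

```bash
python3 - <<'E'
from v import *
np.set_printoptions(precision=4,suppress=True)
t=manip.capture("top"); s=manip.capture("side")
a=[cv2.resize(p["color"][r:r+160,c:c+170,::-1],(400,376),interpolation=cv2.INTER_CUBIC) for p,r,c in((s,120,190),(t,140,180))]
cv2.imwrite("pics/p5.png",np.hstack(a))
for n,c in dict(small=(.605,-.28),medium=(.605,.1212),large=(.608,-.08),extra_large=(.4393,-.2977)).items():
    r=D[n]/2+.004; w=int(r*380)+5
    ct,A=dark(t,proj(t,[*c,.056])[0],w); h,_,_=bright(t,proj(t,[*c,.09])[0],10); hs,_,_=bright(s,proj(s,[*c,.09])[0],10)
    H=least_squares(lambda Y:np.concatenate([proj(t,Y)[0]-h,proj(s,Y)[0]-hs]),[*c,.09])
    print(n,"ref",c,"disc",back(t,ct,.056)[:2],"handle tri",H.x)
E
```

```text
small ref (0.605, -0.28) disc [ 0.6031 -0.2796] handle tri [ 0.6049 -0.2773  0.0987]
medium ref (0.605, 0.1212) disc [0.6043 0.1169] handle tri [0.608  0.1196 0.0997]
large ref (0.608, -0.08) disc [ 0.608  -0.0811] handle tri [ 0.6071 -0.081   0.1046]
extra_large ref (0.4393, -0.2977) disc [ 0.4378 -0.2981] handle tri [ 0.4415 -0.2937  0.1102]
```

View pics/p5.png

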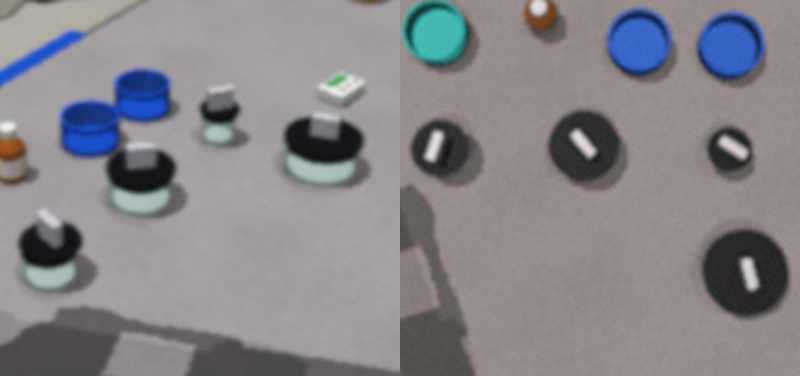

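All four lids lie level on their vessels, at (148,438), (146,585), (150,731) and (272,745) in the right panel. The disc centres are within about 4.5 mm of the vessel centres, inside the 8 mm play. The side-view handle heights came out too high, probably because the brightness threshold picked up background, so I'm going by the level discs.

```bash
python3 -c "
from bench import manip
print(manip.finish_job())"
```

```text
the job is handed in; nothing more can be done
None
```

All four lids are on their matching vessels and the job is handed in at about 32 s; discs measured within about 4.5 mm of centre and looked flat in the last pictures, but the hand-in gave no verdict.

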